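# Lever open the chip-chute flap and hold it

## Robot

A 6-joint arm with a two-finger parallel gripper is mounted at the origin on the work surface. World frame = base frame: x ahead of the robot, y to its left, z up, the work surface at z = 0. Lengths are in m, angles in rad, forces in N, time in s.
With the tool pointing down it reaches from about 0.25 to 0.725 m from the base axis. Payload 9.7 kg.
Tool frame: the origin (TCP) lies where the fingers leave the gripper's body, on its centre line; the fingertips stand 73 mm ahead of it and the grasp point (between the pads) lies 54 mm ahead of it; z points along the fingers, y is the line along which they close (so a half turn about z gives the same grasp; the last joint's range is limited). The gripper opens to 85 mm and grips with 20 to 120 N. Pads are 22 mm wide; open, the fingers measure 114 mm over their backs; the gripper's body (76 mm by 85 mm) begins 54 mm behind the grasp point. The pads swing forward as they close: fully open they stand 13 mm farther back than shut.
Start: joints at [1.287, 0.087, 0.176, 1.66, 0, 1.571], TCP at [0.154, 0.528, 0.304] pointing down, gripper open.
Joint ranges: [-3.13, 3.13], [-0.85, 1.81], [-1.15, 1.24], [-2.2, 2.28], [-1.44, 1.52], [-3.14, 3.14]. Speed limits (rad/s): [2.22, 2.22, 2.57, 3.14, 3.14, 3.14].

## Interface

Orientations are given as a 3x3 rotation matrix whose columns are the frame's x, y, z axes.
In Python, from rig import * gives the robot as it stands.
- The arm moves only by the tool step_arm, never from a script. Its argument "moves" is text: rows parted by semicolons, each of 6 numbers parted by spaces: the shift along the tool's x, y, z in cm, then the turn, a rotation vector about the tool's x, y, z in rad. In form: x y z ax ay az; .... A call has 1 to 20 rows; each row is the pose to reach, as a shift and turn from the pose commanded when the call began, along the tool's axes at that moment; what a row does not reach only later rows make up. A row lasts 1/8 s, in which the tool goes at most 62.5 mm and 10.7 degrees, less where a joint would pass 70% of its speed; a pose out of reach is approached as far as the arm can. A call with a gripper value outside its range is refused whole. "jaw" is the opening in per cent of the stroke, from 0 (shut) to 100 (fully open), set as the call begins (left out, the last holds). The fingers move at their own pace and stop on an object; "newtons" is the grip in N (left out, the last holds). Time passes only in rows, so rows that repeat a pose let the fingers close. It gives the time, the measured TCP pose, the force, the opening and the grip force at its end, in the units of the state.
- sense(): the state, without advancing time (a new reading comes with each control period).
- get_image(name): name is "side" or "top"; returns (picture, depth): 420x560x3 uint8, red, green, blue; 420x560 float32, m along the optical axis (not along the pixel's ray), 0 where there is no reading.
- camera_model(name): a dict with "intrinsics" (3x3 intrinsics, pixels), "rvec" (rotation vector, rad) and "tvec" (3), from world to camera coordinates, as OpenCV has them. Camera axes: x right, y down, z forward; pixel columns grow to the right and rows downward; lengths in m; the calibration is good to about 2 mm. A picture is of the moment at which its call begins. camera_model takes no time and is no camera call.
- sign_off(): hands the job in; it is judged then, once.
Trained networks look in the newest picture that a camera, given by its name, has taken for a name from the list of things; names that differ only in an ending like _2 or _b are one class to them, and where a whole thing is asked for, a point or a joint stands for the part that bears it (a point fixed in the world has none). Each returns a list of dicts, best first, with "p" (0 to 1); they miss things now and then, are a little off and sometimes report something else, mostly with a low value. They report only what shows in the picture. A call takes as long as a camera call.
- find_in(camera, label): "point" ([x, y, z] in m, in world coordinates, good to about 4 mm: the middle of the surface that is visible of it).
- outline_of(camera, label): "region" (420x560 bool, what is visible of it).
The state is a dict: "clock": time; "joints": joint angles; "qd": joint speeds; "effort": joint torques, N m; "position": TCP position; "ee_rot": TCP orientation; "force": force on the tool from outside, world axes, zero at the start; "torque": the same for the moment, N m; "gripper_width": finger opening in m; "grasp_force": force on a finger pad.
Only numpy, scipy, OpenCV 4.12 (cv2) and the standard library are available. Lean on these libraries where they do the work, as an engineer would, in place of code of your own. Each camera call takes 0.05 s, during which the arm holds its last target. There are 200 camera calls.

## Task

The heavy steel flap over the bench's chip chute has to be held open with its lever. With the fingertips, push the peg of the swivelling stop so that the stop swings out from under the lever as far as it goes; then press the long end of the lever all the way down onto its rubber pad, so that its short end raises the flap, and finish still holding it down there. Do not touch the flap itself, leave the lever lying in its slots, and leave the tools and other things on the bench where they are.

Things in the scene. Friction and masses are not known exactly. Their poses are not given: they have to be found in the camera images.
- hatch: Fixed chute unit. Origin on the bench straight below the lever's pin; x points along the lever to its long end, z up. At -x: the grey curb under the flap (x -235 to -80 mm, 180 wide, top 60 mm high). Two cheeks (|y| 14 to 24 mm, tops 74 mm high) have open slots holding the pin. The stop's peg is on the -y side. Rubber pad under the long end: x 160 to 190 mm, top 21 mm above the bench.
- lever_pin (a point): Centre of the lever's cross pin (12 mm thick, 68 mm long), about which it rocks, 64 mm above the bench. The lever, a loose dark steel bar 22 x 10 mm, 0.45 kg, only lies in the slots; its long arm is 200 mm, its short arm 95 mm. A 16 mm cross roller 90 mm from the pin lies under the flap's lip.
- lever_pad (a point): Centre of the top face of the lever's widened long end (50 mm along, 45 mm across, 10 mm thick; 175 mm from the pin). At rest the lever slopes up to it by 0.25 rad, this point 111 mm above the bench; fully down, on the rubber pad, it slopes down 0.2 rad, this point 34 mm above the bench. Holding it down takes 2 to 8 N.
- flap (a joint): Opening angle of the flap in rad: 0 shut, about 0.26 with the lever fully down. Steel plate 155 x 180 x 10 mm, about 2 kg, hinged on the unit's far (-x) edge; it falls shut when let go.
- flap_lip (a point): Middle of the top edge of the flap's free lip, at the lever's side.
- stop (a joint): Angle of the swivelling stop in rad: 0 (up to 0.15 at the start) when its tongue lies across under the lever and blocks it, 1.5 at its end when the tongue lies alongside the lever, clear of it. It grows clockwise seen from above and stays where it is left (friction about 0.08 N m).
- stop_pivot (a point): On the stop's upright pivot axis, at the top of its bar, 83 mm above the bench, at x = 110, y = -60 mm of the unit. The bar is level, 16 mm wide, 20 mm thick; its tongue reaches 75 mm from the pivot, its tail 60 mm to the other side.
- stop_peg (a point): Top centre of the upright peg on the tail of the stop: 14 mm diameter, standing 45 mm up from the bar (83 to 128 mm above the bench), 55 mm from the pivot axis. At angle q of the stop it lies at (-sin q, -cos q) x 55 mm from the pivot in the unit's x, y; so push it towards the unit's -x, round its arc.
- gouge: Bystander: a carving gouge with a wooden handle, 190 mm long, lying beside the lever; origin at its underside.
- offcut: Bystander: a wooden offcut, 60 x 40 x 30 mm, lying near the stop; origin at its underside.
- oil_tin: Bystander: an oil tin, 68 mm diameter, 100 mm tall, upright; origin at its underside.
- glue: Bystander: a glue bottle, 56 mm diameter, 120 mm tall, upright; origin at its underside.
- mallet: Bystander: a wooden mallet, 230 mm long, lying; origin at its underside.
- rule: Bystander: a steel rule, 200 x 28 x 5 mm, lying beyond the long end of the lever; origin at its underside.
- brush: Bystander: a bench brush, 180 mm long, lying; origin at its underside.

How it is judged:
On the way, in this order (a step that is already met when the one before it is completed fails the run):
1. the stop is swung clear of the lever while the flap is still down (value of joint stop above 1.25 rad and value of joint flap below 0.06 rad), for 0.1 s.
2. the long end is pressed down and the flap is raised (value of joint flap above 0.22 rad and contact force between the fingers and lever above 1 N), for 0.3 s.
At the end, for the whole second after the job is handed in: Flap open more than 0.22 rad and still; stop beyond 1.25 rad; lever pad point under 50 mm above the bench; pin within 6 mm of its seated height; fingers press the lever with over 1 N; robot not touching the flap (all of step 2 and velocity of joint flap below 0.05 rad/s and value of joint stop above 1.25 rad and height (world z) of lever_pad below 0.05 m and z of lever_pin in the frame of hatch between 0.058 and 0.07 m and contact force between the arm and flap below 0.5 N); the arm keeps its last pose, push and grip.
It fails at once if the robot touches the flap (contact force between any of the arm, the fingers and flap above 0.5 N).
It fails at once if the lever is lifted out of its slots (pin more than 10 mm up) (z of lever_pin in the frame of hatch above 0.074 m).
It fails at once if a bystander is moved by more than 20 mm (distance of any of gouge, offcut, oil_tin, glue, mallet, rule, brush from where it was at the start of the episode above 0.02 m).
It also fails if it takes over 40 s, if anything falls off the work surface, if the arm or the gripper's body presses on something with over 40 N, if the wrist force passes 120 N, or if a joint passes its speed limit or range.

## Working session

There is one attempt and no reset: what is moved stays moved. The work goes in short steps, Python scripts to look and compute and a tool call to move; the robot and the scene stay as the last step left them, time stands still between calls to the robot, and variables do not carry over. Pictures are saved under pics/ and viewed, at most 10 in all, crops included, and the job is handed in when it is done.

Besides the shell and the picture viewer there is one more tool, called after "Request:" by a JSON object that holds its "fn" and its "kwargs", one argument or row to a line. step_arm: Moves the arm, as the interface text tells. Its arguments: {"type":"object","properties":{"moves":{"type":"string"},"jaw":{"type":"number"},"newtons":{"type":"number"}},"required":["moves"]}

```bash
mkdir -p pics
python3 - <<'E'
from rig import *
import cv2,numpy as np
for c in("top","side"):
    im,d=get_image(c); cv2.imwrite(f"pics/{c}1.png",im[:,:,::-1])
    for l in["lever_pin","lever_pad","stop_pivot","stop_peg","flap_lip","hatch","stop","gouge","offcut","oil_tin","glue","mallet","rule","brush"]:
        r=find_in(c,l); print(c,l,[(np.round(x["point"],3).tolist(),round(x["p"],2)) for x in r[:2]])
s=sense();print(s["clock"],s["position"],s["ee_rot"],s["gripper_width"])
E
```

```text
top lever_pin [([0.603, -0.06, 0.089], 0.63), ([0.772, 0.022, 0.096], 0.55)]
top lever_pad [([0.605, -0.06, 0.09], 0.78)]
top stop_pivot [([0.534, -0.082, 0.082], 0.96)]
top stop_peg []
top flap_lip [([0.639, 0.172, 0.067], 0.98), ([0.77, 0.025, 0.099], 0.25)]
top hatch [([0.595, 0.104, 0.054], 0.78)]
top stop [([0.533, -0.077, 0.086], 0.62)]
top gouge [([0.712, -0.109, 0.022], 0.9), ([0.447, 0.056, 0.086], 0.63)]
top offcut [([0.443, -0.013, 0.032], 0.71)]
top oil_tin [([0.774, 0.023, 0.095], 0.96)]
top glue [([0.448, 0.054, 0.087], 0.84), ([0.533, -0.079, 0.081], 0.35)]
top mallet [([0.456, 0.227, 0.023], 0.93)]
top rule [([0.571, -0.273, 0.005], 0.71)]
top brush [([0.388, -0.207, 0.015], 0.86)]
side lever_pin [([0.602, -0.087, 0.097], 0.59)]
side lever_pad [([0.603, -0.093, 0.091], 0.89)]
side stop_pivot [([0.529, -0.081, 0.086], 0.77)]
side stop_peg [([0.53, -0.084, 0.084], 0.6)]
side flap_lip [([0.643, 0.161, 0.059], 0.87), ([0.533, -0.084, 0.088], 0.47)]
side hatch [([0.585, 0.029, 0.009], 0.6)]
side stop [([0.531, -0.084, 0.08], 0.74)]
side gouge [([0.712, -0.117, 0.022], 0.71), ([0.528, -0.083, 0.082], 0.5)]
side offcut [([0.444, -0.031, 0.034], 0.74), ([0.711, -0.117, 0.018], 0.32)]
side oil_tin [([0.775, 0.003, 0.08], 0.7)]
side glue [([0.451, 0.041, 0.069], 0.72)]
side mallet [([0.458, 0.198, 0.025], 0.93), ([0.777, 0.004, 0.077], 0.23)]
side rule [([0.581, -0.275, 0.002], 0.82)]
side brush [([0.396, -0.192, 0.02], 0.73), ([0.532, -0.084, 0.085], 0.19)]
1.5 [0.15399737 0.52800459 0.30388764] [[-9.60001148e-01  2.79996062e-01 -2.18351411e-05]
 [ 2.79996061e-01  9.60001149e-01  8.97982429e-06]
 [ 2.34760759e-05  2.50688814e-06 -1.00000000e+00]] 0.0852794590107736
```

View pics/top1.png

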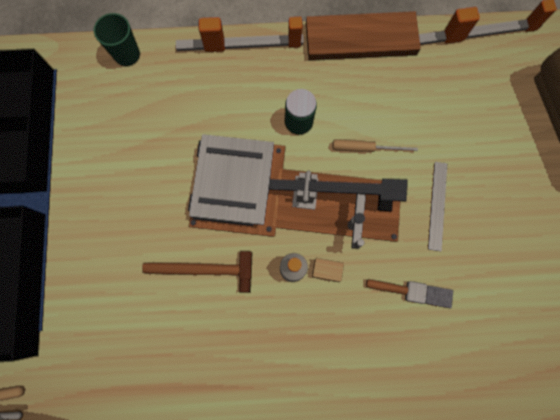

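View pics/side1.png

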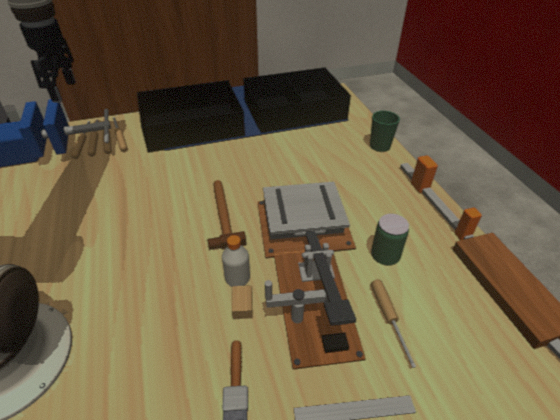

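The top view shows the lever running right from the flap (pin about (306,188), pad about (395,189)), the stop pivot at about (357,218) and the peg at about (360,242). In the side view the peg stands at (268,287), with the offcut and the glue bottle to its left. I'll zoom in on the top view for exact pixels.

```bash
cat > h.py <<'E'
from rig import *
import cv2,numpy as np
def onplane(c,u,v,z):
    m=camera_model(c);K=np.array(m["intrinsics"],float);R=cv2.Rodrigues(np.array(m["rvec"],float))[0];t=np.array(m["tvec"],float).ravel()
    C=-R.T@t;d=R.T@np.linalg.inv(K)@[u,v,1];return C+d*(z-C[2])/d[2]
def proj(c,P):
    m=camera_model(c);return cv2.projectPoints(np.array(P,float).reshape(-1,3),np.array(m["rvec"],float),np.array(m["tvec"],float),np.array(m["intrinsics"],float),None)[0].reshape(-1,2)
E
python3 - <<'E'
from h import *
im=cv2.imread("pics/top1.png")[165:285,265:425];a=cv2.resize(im,None,fx=5,fy=5,interpolation=cv2.INTER_CUBIC)
cv2.imwrite("pics/crop1.png",a)
print(camera_model("top")["intrinsics"],onplane("top",280,210,0))
E
```

```text
[[434.69732385   0.         275.51821515]
 [  0.         434.69732385 213.71272172]
 [  0.           0.           1.        ]] [0.58084976 0.07592854 0.        ]
```

View pics/crop1.png

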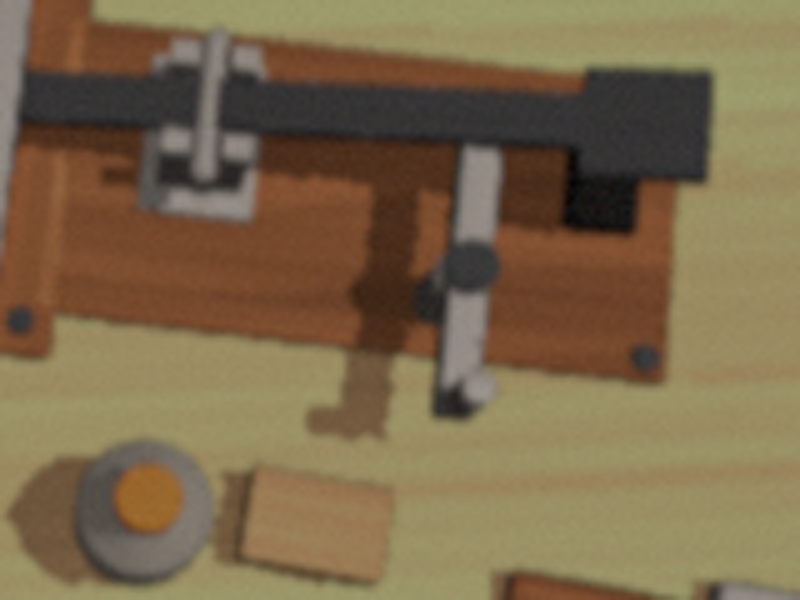

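Crop: pad centre at (647,125), pivot at (470,265), peg top at (480,388) and pin at (209,108). The offcut and glue bottle sit at lower left, near the peg's arc.

Run:
```python
from h import *
f=lambda u,v,z:onplane("top",265+(u-2)/5,165+(v-2)/5,z)
pad=f(647,125,.111);piv=f(470,265,.083);peg=f(480,388,.128);pin=f(209,108,.07)
print(pad,piv,peg,pin)
obs={'pin':((0,0,.07),pin),'pad':((.170,0,.111),pad),'piv':((.11,-.06,.083),piv)}
# 2D rigid fit
A=np.array([o[0][:2] for o in obs.values()]);B=np.array([o[1][:2] for o in obs.values()])
a=A-A.mean(0);b=B-B.mean(0);yaw=np.arctan2((a[:,0]*b[:,1]-a[:,1]*b[:,0]).sum(),(a*b).sum())
R=np.array([[np.cos(yaw),-np.sin(yaw)],[np.sin(yaw),np.cos(yaw)]]);t=B.mean(0)-R@A.mean(0)
print("yaw",yaw,"t",t,"res",(A@R.T+t-B).round(4).tolist())
w=lambda x,y:(R@[x,y]+t).round(4).tolist()
pl=R.T@(peg[:2]-t)-[.11,-.06];print("peg local",pl,"q",np.arctan2(-pl[0],-pl[1]))
for q in(0,.15,.4,.8,1.2,1.5):print(q,w(.11-.055*np.sin(q),-.06-.055*np.cos(q)))
for n,p in dict(offcut=[f(250,560,.03),f(245,465,.03),f(390,490,.03),f(380,580,.03)],glue=[f(148,497,.12)]).items():
    print(n,[(R.T@(x[:2]-t)).round(3).tolist() for x in p],[x[:2].round(3).tolist() for x in p])
print("pad down",w(.175*np.cos(.2)+.01*0,0),"pivot",w(.11,-.06))
```

```text
[ 0.58617136 -0.14752074  0.111     ] [ 0.53923689 -0.07881038  0.083     ] [ 0.48376515 -0.06924713  0.128     ] [0.61311336 0.02012885 0.07      ]
yaw -1.7286051818018642 t [0.61392645 0.02029639] res [[0.0008, 0.0002], [0.001, -0.0001], [-0.0019, -0.0001]]
peg local [-0.0011137  -0.05447174] q 0.020442529198434648
0 [0.4831, -0.0703]
0.15 [0.485, -0.0622]
0.4 [0.4907, -0.0498]
0.8 [0.5057, -0.0339]
1.2 [0.5258, -0.0252]
1.5 [0.5422, -0.0241]
offcut [[0.037, -0.18], [0.031, -0.142], [0.092, -0.146], [0.091, -0.183]] [[0.43, 0.013], [0.469, 0.012], [0.456, -0.048], [0.419, -0.04]]
glue [[-0.011, -0.167]] [[0.45, 0.057]]
pad down [0.587, -0.1491] pivot [0.5374, -0.0789]
```

Request:
{"fn": "step_arm", "kwargs": {
  "moves": "-10 -11.2 2 0 0 0.2; -45.8 -51.4 5.4 0 0 0.658; -45.8 -51.4 5.4 0 0 0.658; -45.8 -51.4 5.4 0 0 0.658; -45.8 -51.4 5.4 0 0 0.658; -45.8 -51.4 5.4 0 0 0.658; -45.8 -51.4 5.4 0 0 0.658; -45.8 -51.4 5.4 0 0 0.658; -45.8 -51.4 5.4 0 0 0.658; -45.8 -51.4 5.4 0 0 0.658; -45.8 -51.4 5.4 0 0 0.658; -45.8 -51.4 5.4 0 0 0.658; -45.8 -51.4 5.4 0 0 0.658; -45.8 -51.4 5.4 0 0 0.658; -45.8 -51.4 5.4 0 0 0.658; -45.8 -51.4 5.4 0 0 0.658",
  "jaw": 0,
  "newtons": 30
}}

```text
clock: 3.5
position: [0.4497, -0.0929, 0.2502]
ee_rot: [[-0.589, 0.808, 0.001], [0.808, 0.589, -0.0], [-0.0, 0.0, -1.0]]
force: [-0.4, 0.1, 0.3]
gripper_width: 0.0002
grasp_force: 0.0
```

Run:
```python
from h import *
s=sense();yaw=-1.7286;R=np.array([[np.cos(yaw),-np.sin(yaw)],[np.sin(yaw),np.cos(yaw)]]);t=np.array([.6139,.0203])
T=s["ee_rot"][:2,:2];n=T[:,1]
for q in np.arange(0,1.66,.15):
    p=R@[.11-.055*np.sin(q),-.06-.055*np.cos(q)]+t-n*.0215
    print(round(q,2),(100*T.T@(p-s["position"][:2])).round(2))
```

```text
0.0 [-0.13  1.88]
0.15 [0.4  2.51]
0.3 [0.84 3.21]
0.45 [1.17 3.96]
0.6 [1.38 4.76]
0.75 [1.46 5.58]
0.9 [1.43 6.4 ]
1.05 [1.27 7.21]
1.2 [0.99 7.99]
1.35 [0.61 8.72]
1.5 [0.11 9.38]
1.65 [-0.48  9.95]
```

Request:
{"fn": "step_arm", "kwargs": {
  "moves": "0 0 4 0 0 0; 0 0 7.9 0 0 0; 0 0 7.9 0 0 0"
}}

```text
clock: 3.88
position: [0.4484, -0.0931, 0.1687]
ee_rot: [[-0.589, 0.808, -0.005], [0.808, 0.589, 0.001], [0.003, -0.003, -1.0]]
force: [0.2, 0.3, 1.1]
gripper_width: -0.0002
grasp_force: 0.0
```

Request:
{"fn": "step_arm", "kwargs": {
  "moves": "0 1 0 0 0 0; 0 1.9 0 0 0 0; 0.2 2.2 0 0 0 0; 0.4 2.5 0 0 0 0; 0.6 2.9 0 0 0 0; 0.8 3.2 0 0 0 0; 1.0 3.6 0 0 0 0; 1.2 4.0 0 0 0 0; 1.3 4.4 0 0 0 0; 1.4 4.8 0 0 0 0; 1.4 5.2 0 0 0 0; 1.5 5.6 0 0 0 0; 1.5 6.0 0 0 0 0; 1.4 6.4 0 0 0 0; 1.4 6.8 0 0 0 0; 1.3 7.2 0 0 0 0; 1.2 7.6 0 0 0 0; 1.2 7.6 0 0 0 0"
}}

```text
clock: 6.12
position: [0.5046, -0.0392, 0.1709]
ee_rot: [[-0.588, 0.809, 0.001], [0.809, 0.588, 0.0], [-0.0, 0.001, -1.0]]
force: [-1.0, 1.0, -0.2]
gripper_width: -0.0001
grasp_force: 0.0
```

Run:
```python
from h import *
im,d=get_image("side");cv2.imwrite("pics/side2.png",cv2.resize(im[190:390,180:420,::-1],None,fx=3,fy=3,interpolation=cv2.INTER_CUBIC))
```

```text
(no output)
```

View pics/side2.png

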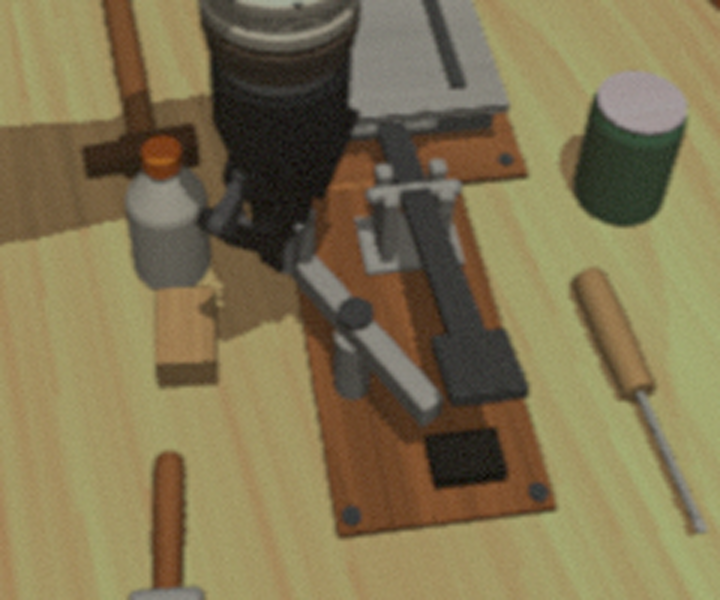

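The stop (bar from (300,250) to (430,405) in the crop) has swung to about 1.1 rad, with the fingers behind the peg and clear of the glue bottle. I'll continue round the arc to its end.

Request:
{"fn": "step_arm", "kwargs": {
  "moves": "-0.2 0.4 0 0 0 0; -0.4 0.7 0 0 0 0; -0.6 1.1 0 0 0 0; -0.8 1.4 0 0 0 0; -1.1 1.8 0 0 0 0; -1.3 2.0 0 0 0 0; -1.5 2.2 0 0 0 0; -1.5 2.2 0 0 0 0"
}}

```text
clock: 7.18
position: [0.5294, -0.0387, 0.1705]
ee_rot: [[-0.588, 0.809, -0.004], [0.809, 0.588, -0.001], [0.002, -0.003, -1.0]]
force: [-10.2, -1.8, 3.0]
gripper_width: -0.0003
grasp_force: 5.1
```

Run:
```python
from h import *
im,d=get_image("side");cv2.imwrite("pics/side3.png",cv2.resize(im[190:390,180:420,::-1],None,fx=3,fy=3,interpolation=cv2.INTER_CUBIC))
```

```text
(no output)
```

View pics/side3.png

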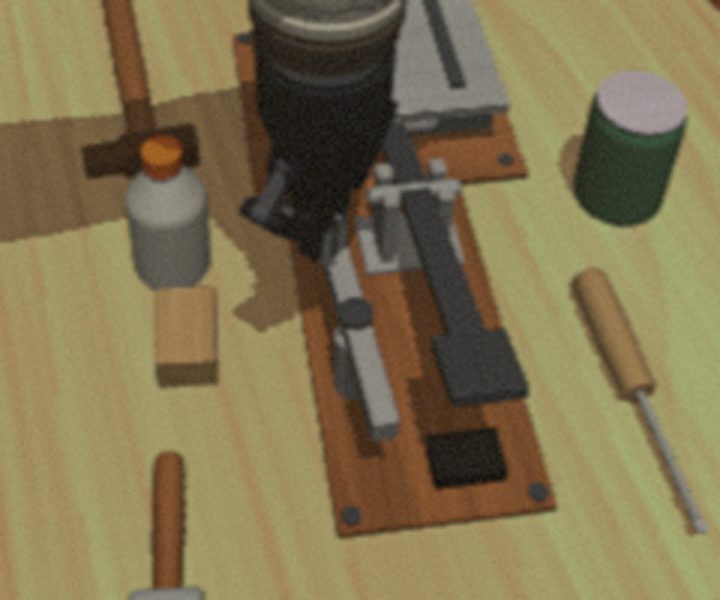

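The stop now lies parallel to the lever, and the 10 N reaction shows it is at its end. I'll back off, rise and go over the pad.

Request:
{"fn": "step_arm", "kwargs": {
  "moves": "0 -1 0 0 0 0; 0 -2.5 0 0 0 0; 0 -2.5 -3 0 0 0; 0 -2.5 -5.5 0 0 0; -4 -2.2 -5.5 0 0 0; -8 -2.2 -5.5 0 0 0; -12.4 -2.2 -5.5 0 0 0; -12.4 -2.2 -5.5 0 0 0; -12.4 -2.2 -5.5 0 0 0"
}}

```text
clock: 8.35
position: [0.5853, -0.1519, 0.2259]
ee_rot: [[-0.588, 0.809, -0.0], [0.809, 0.588, 0.0], [0.0, -0.0, -1.0]]
force: [-0.0, -0.3, -0.3]
gripper_width: 0.0001
grasp_force: 0.0
```

Run:
```python
from h import *
im,d=get_image("side");cv2.imwrite("pics/side4.png",cv2.resize(im[190:390,180:420,::-1],None,fx=3,fy=3,interpolation=cv2.INTER_CUBIC))
s=sense();print(s["position"],s["force"])
```

```text
[ 0.58532722 -0.15144795  0.22615559] [-0.00197556  0.15239931  0.37254941]
```

View pics/side4.png

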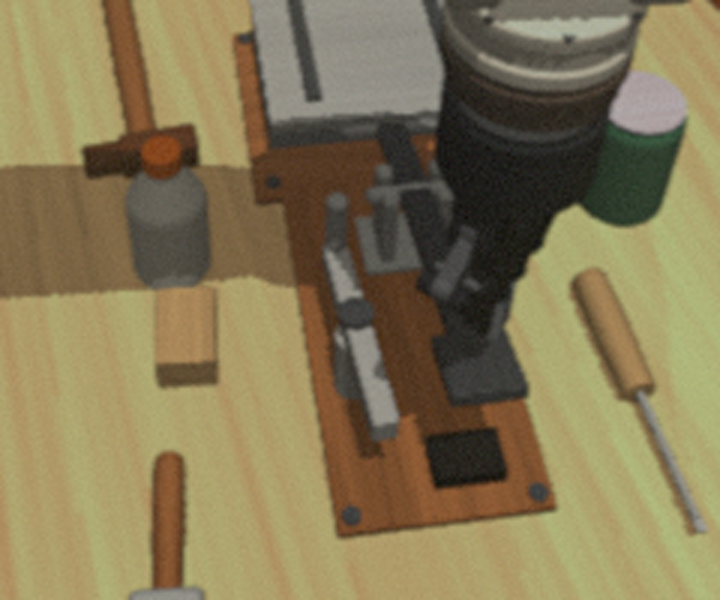

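The fingertips stand over the lever pad (about (480,345) in the crop) and the stop stays alongside. I'll press down.

Request:
{"fn": "step_arm", "kwargs": {
  "moves": "0 0 2 0 0 0; 0 0 3.5 0 0 0; 0 0 4.2 0 0 0; 0 0 4.8 0 0 0; 0 0 5.4 0 0 0; 0 0 6 0 0 0; 0 0 6.6 0 0 0; 0 0 7.2 0 0 0; 0 0 7.8 0 0 0; 0 0 8.4 0 0 0; 0 0 9 0 0 0; 0 0 9.6 0 0 0; 0 0 10.2 0 0 0; 0 0 10.8 0 0 0; 0 0 11.2 0 0 0; 0 0 11.5 0 0 0; 0 0 11.5 0 0 0"
}}

```text
clock: 10.52
position: [0.5866, -0.1512, 0.1123]
ee_rot: [[-0.589, 0.808, 0.003], [0.808, 0.589, 0.0], [-0.001, 0.002, -1.0]]
force: [0.2, 2.1, 6.0]
gripper_width: 0.0001
grasp_force: 2.9
```

Request:
{"fn": "step_arm", "kwargs": {
  "moves": "0 0 0.2 0 0 0; 0 0 0.4 0 0 0; 0 0 0.6 0 0 0; 0 0 0.7 0 0 0; 0 0 0.7 0 0 0; 0 0 0.7 0 0 0; 0 0 0.7 0 0 0"
}}

```text
clock: 11.4
position: [0.5869, -0.1509, 0.1084]
ee_rot: [[-0.589, 0.808, 0.005], [0.808, 0.589, 0.001], [-0.003, 0.005, -1.0]]
force: [-7.7, 6.2, 26.2]
gripper_width: -0.0001
grasp_force: 12.3
```

Run:
```python
from h import *
im,d=get_image("side");cv2.imwrite("pics/side5.png",cv2.resize(im[170:370,180:420,::-1],None,fx=3,fy=3,interpolation=cv2.INTER_CUBIC))
s=sense();print(s["position"],s["force"],s["clock"])
```

```text
[ 0.58691135 -0.15089475  0.10833484] [-7.31244728  6.20690268 26.10229788] 11.45
```

View pics/side5.png

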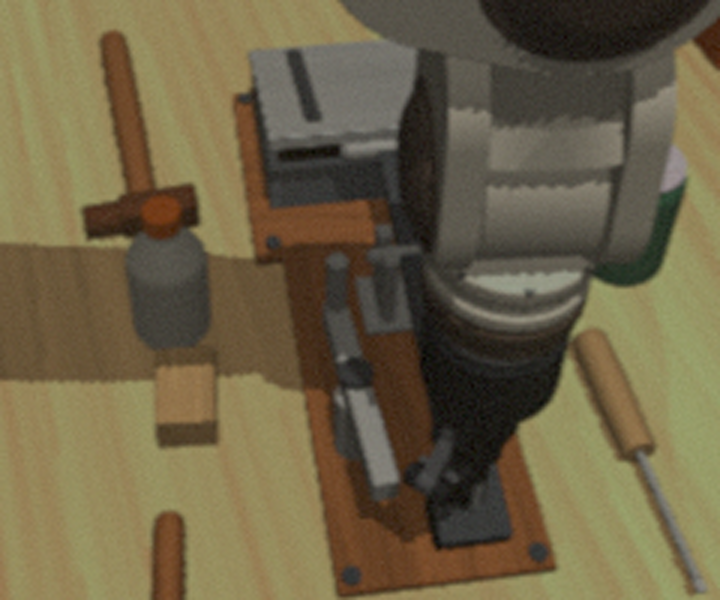

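The flap is raised (open gap at about (310,155)), the pad rests on the rubber and the stop is clear. I'll ease the push slightly.

Request:
{"fn": "step_arm", "kwargs": {
  "moves": "0 0 -0.1 0 0 0; 0 0 -0.1 0 0 0; 0 0 -0.1 0 0 0; 0 0 -0.1 0 0 0"
}}

```text
clock: 11.95
position: [0.5869, -0.1509, 0.1085]
ee_rot: [[-0.589, 0.808, 0.005], [0.808, 0.589, 0.001], [-0.002, 0.004, -1.0]]
force: [-4.0, 5.8, 20.8]
gripper_width: -0.0002
grasp_force: 9.4
```

```bash
python3 -c "
from rig import *
print(sign_off())"
```

```text
the job is handed in; nothing more can be done
None
```

I swung the stop to its end beside the lever and pressed the lever's long end down onto its rubber pad, which raised the flap; I handed the job in at about 12 s with the fingers still holding it at about 21 N (no verdict was returned).

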